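# Turn the nested bin and lock it on the ledges

### The job

The empty bin with the upright metal divider is nested in the loaded bin: lift it out, turn it half a turn and set it down on the loaded bin's ledges, short of the catch, and let go of it. Then, with it released, push it along the ledges until its toe stops fully home under the catch. Leave the loaded bin standing where it is instead of shoving it along the table, and leave the other things on the bench alone.

Things in the scene. Friction and masses are not known exactly. Their poses are not given: they have to be found in the camera images.
- bin_low: Lower, loaded grey stack-nest bin, about 1.6 kg, loose on the table: 150 (x) x 106 (y) x 75 mm high. Origin: centre of its underside, z up. Both bins are the same moulding: narrow tub (z 0-34, x -56..48, y -37..37) below a wider rim section (z 34-75, outside x -75..75, y -53..53; walls 4). Held by friction alone: it shifts at roughly 8 to 18 N; the empty bin slides on it at 1.5 to 4.5 N, a little more to start it
- low_ledges (a point): Centre between the lower bin's ledges, at the height of their tops (x 0, y 0, z 59 mm of the bin; axes as the bin's). In each long wall are two ledges, 8 thick, from |y| 49 in to 40.5, at x -36..-6 and x 28..62. A bin turned half a turn rests its ribs on them, its origin at this height; the same way round it nests, origin at z 41; turned a quarter it stands across the rim, origin at z 75 and 8 mm to its own +x
- low_set (a point): Where the turned upper bin's origin should be when it is set down on the ledges (x -18, y 0, z 59 mm of the lower bin; axes as the lower bin's). Allowance: x +-5, y +-3 mm. The catch lip blocks lowering it further to +x; from here it slides 18 mm to +x till its toe meets the rigid end wall and the bins' origins are in line
- low_catch (a point): Point on the inner face of the lower bin's +x end wall, under the catch lip, at ledge height (x 71, y 0, z 59 mm of the bin; axes as the bin's): where the toe's tip ends up. The lip overhangs this end (x 59..71, y -24..24, z 67.5..73), leaving 2.5 mm headroom above the toe. Every bin has such a lip at its +x end
- bin_top: Upper, empty grey bin, 0.35 to 0.6 kg, same moulding and frame as the lower one (origin centre of underside, toe at -x, lip at +x); starts nested in it the same way round. On its tub are two ribs a side (|y| 37 to 46, z 0-34, x -56..-44 and 8..20). Its end walls' flat outer faces (x -75 and 75, z 34-75) stand clear above the lower bin when it is on the ledges
- top_handle (a point): Grip point of the upper bin: x 0, y 0, z 78 mm of that bin, axes as the bin's. The grip is an upright aluminium divider across its middle, 10 mm thick (x -5..5), 64 mm wide (y -32..32), from the floor up to z 90, 15 mm above the rim, with 39 mm or more free on both sides. Grip across x, from above
- top_toe (a point): Lower middle edge of the tip of the upper bin's toe (x -71, y 0, z 0 mm of that bin; axes as the bin's). The toe is a tongue at the foot of the -x end, 6 thick, 36 wide, sticking 15 mm out of the tub
- jar: Closed clear jar, 52 dia x 75 mm, beside the bins; leave alone. Origin: centre of its underside
- pocket_block: Plywood block 70 x 55 x 22 mm with a milled pocket, beside the bins; leave alone. Origin: centre of its underside
- tape: Roll of tape, 90 dia x 20 mm, near the bins; leave alone. Origin: centre of its underside
- screwdriver: Screwdriver lying on the table; leave alone
- wrench: Wrench lying on the table; leave alone
- brush: Brush lying on the table; leave alone
- bar_clamp: Bar clamp lying on the table, 240 mm long; leave alone
Not all that is in view belongs to the job. What is shaped like the bin_top but green or purple is not meant.

How it is judged:
On the way, in this order (a step that is already met when the one before it is completed fails the run):
1. the upper bin is lifted clear out of the lower one (z of bin_top in the frame of bin_low above 0.08 m), for 0.1 s.
2. the upper bin rests, turned half a turn, on the lower bin's ledges, its toe still short of the catch lip, and the fingers do not touch it (z of top_toe in the frame of bin_low between 0.056 and 0.062 m and angle between the x axis of bin_top and the x axis of bin_low, either way round below 0.06 rad and angle between the z axis of bin_top and the z axis of bin_low, either way round below 0.04 rad and y of top_toe in the frame of bin_low between -0.006 and 0.006 m and x of top_toe in the frame of bin_low between 0.043 and 0.0615 m and contact force between the fingers and bin_top below 0.05 N), for 0.2 s.
At the end, for the whole second after the job is handed in: The upper bin, turned half a turn, rests level on the lower bin's ledges (toe 56 to 62 mm above the lower bin's underside, long axes within 0.06 rad, side offset under 6 mm) with its toe tip under the catch within 2.5 mm of the end wall; both bins at rest, the lower one not shifted more than 10 mm (z of top_toe in the frame of bin_low between 0.056 and 0.062 m and angle between the x axis of bin_top and the x axis of bin_low, either way round below 0.06 rad and angle between the z axis of bin_top and the z axis of bin_low, either way round below 0.04 rad and y of top_toe in the frame of bin_low between -0.006 and 0.006 m and x of top_toe in the frame of bin_low between 0.0685 and 0.074 m and angle between bin_top's own z axis and vertical below 0.05 rad and linear speed of each of bin_top, bin_low below 0.01 m/s); the robot touches nothing.
It fails at once if the loaded lower bin is shifted more than 10 mm from where it stood (distance of bin_low from where it was at the start of the episode above 0.01 m).
It fails at once if another thing on the bench is moved more than 25 mm (distance of any of jar, pocket_block, tape, screwdriver, wrench, brush, bar_clamp from where it was at the start of the episode above 0.025 m).
It also fails if it takes over 72 s, if anything falls off the work surface, if the arm or the gripper's body presses on something with over 40 N, if the wrist force passes 120 N, or if a joint passes its speed limit or range.

### The arm

A 6-joint arm with a two-finger parallel gripper is mounted at the origin on the work surface. World frame = base frame: x ahead of the robot, y to its left, z up, the work surface at z = 0. Lengths are in m, angles in rad, forces in N, time in s.
With the tool pointing down it reaches from about 0.3 to 0.75 m from the base axis. Payload 8.5 kg.
Tool frame: the origin (TCP) lies at the very end of the fingers, on their centre line; the grasp point (between the pads) lies 19 mm behind it; z points along the fingers, y is the direction in which the jaws open and shut (so a half turn about z gives the same grasp; the last joint's range is limited). The gripper opens to 88 mm and grips with 3 to 60 N. Pads are 18 mm wide; open, the fingers measure 123 mm over their backs; the gripper's body (75 mm by 187 mm) begins 45 mm behind the grasp point.
Start: joints at [-1.425, 0.381, 1.297, -0, 1.464, -0.215], TCP at [0.194, -0.515, 0.239] pointing down, gripper open.
Joint ranges: [-3.11, 3.11], [-0.89, 2.33], [0.22, 2.48], [-1.42, 4.56], [0.17, 2.85], [-2.88, 2.88]. Speed limits (rad/s): [2.39, 2.39, 3.14, 3.14, 3.14, 3.14].

### API

Orientations are given as a 3x3 rotation matrix whose columns are the frame's x, y, z axes.
In Python, from rig import robot, read_camera, camera_model, spot_in, tip_of gives the robot as it stands. The module is installed in compiled form; this text tells all that it offers.
- The arm moves only by the shell command python3 -m jog 'ROWS'. ROWS is JSON, a list of rows, each an object of numbers: "tx", "ty", "tz": the shift along the world's x, y, z in mm; "ax", "ay", "az": the turn, a rotation vector about the world's x, y, z in degrees; "hand": the opening, from 0 (shut) to 1 (fully open). In form: [{"tx": .., "ty": .., "tz": .., "ax": .., "ay": .., "az": .., "hand": ..}, ...]. A call has exactly 5 rows; each row is the pose to reach, as a shift and turn from the pose commanded when the call began; what a row does not reach only later rows make up. A row lasts 1/8 s, in which the tool goes at most 62.5 mm and 10.7 degrees, less where a joint would pass 70% of its speed; a pose out of reach is approached as far as the arm can. A call with a gripper value outside its range is refused whole. The fingers move at their own pace and stop on an object; the grip force is fixed at half the most. Time passes only in rows, so rows that repeat a pose let the fingers close, or fill a call up. It gives the time, the measured TCP pose, the force and the opening at its end, in the units of the state.
- robot.sense(): the state, without advancing time (a new reading comes with each control period).
- read_camera(name): name is "scene" or "top" or "wrist"; returns the picture (420x560x3 uint8, red, green, blue); there is no depth.
- camera_model(name): a dict with "camera_matrix" (3x3 intrinsics, pixels), "world_from_camera" (4x4, takes a point from camera to world coordinates); the wrist camera has in their place "T_tool_cam" (4x4, takes a point from camera to tool coordinates, whose origin is the TCP and whose axes are the flange's). Camera axes: x right, y up, looking along -z (the intrinsics and any distortion apply to the point x, -y, -z); pixel columns grow to the right and rows downward; lengths in m; the calibration is good to about 2 mm. The wrist camera is an equidistant fisheye: a pixel r from the principal point sees the ray r / f radians off the axis. A picture is of the moment at which its call begins: read the wrist's pose just before it. camera_model takes no time and is no camera call.
- robot.finish_job(): hands the job in, once; it reports no verdict.
Trained networks look in the newest picture that a camera, given by its name, has taken for a name from the list of things; names that differ only in an ending like _2 or _b are one class to them, and where a whole thing is asked for, a point or a joint stands for the part that bears it (a point fixed in the world has none). Each returns a list of dicts, best first, with "p" (0 to 1); they miss things now and then, are a little off and sometimes report something else, mostly with a low value. They report only what shows in the picture. A call takes as long as a camera call. They do not tell look-alikes from the thing itself.
- spot_in(camera, target): "centre" ([column, row] in pixels, amid what is visible of it).
- tip_of(camera, target): "centre" ([column, row] in pixels: a listed point, or the origin of a listed thing).
The state is a dict: "t": time; "q": joint angles; "joint_vel": joint speeds; "effort": joint torques, N m; "eef_pos": TCP position; "ee_rot": TCP orientation; "ft_force": force on the tool from outside, world axes, zero at the start; "ft_torque": the same for the moment, N m; "grip_width": opening from 0.0 (shut) to 1.0 (fully open).
Only numpy, scipy, OpenCV 4.12 (cv2) and the standard library are available. Lean on these libraries where they do the work, as an engineer would, in place of code of your own. Each camera call takes 0.05 s, during which the arm holds its last target.

## Working session

There is one attempt and no reset: what is moved stays moved. The work goes in short steps, Python scripts to look and compute and a shell command to move; the robot and the scene stay as the last step left them, time stands still between calls to the robot, and variables do not carry over. Pictures are saved under pics/ and viewed, and the job is handed in when it is done.

```bash
mkdir -p pics; cat > h.py <<'E'
import numpy as np, cv2
from rig import robot, read_camera, camera_model, spot_in, tip_of
def ray(cam,px,st=None):
    m=camera_model(cam); K=np.array(m["camera_matrix"])
    if cam=="wrist":
        st=st or robot.sense()
        T=np.eye(4);T[:3,:3]=np.array(st["ee_rot"]);T[:3,3]=st["eef_pos"];T=T@np.array(m["T_tool_cam"])
        d=np.array([(px[0]-K[0,2])/K[0,0],(px[1]-K[1,2])/K[1,1]]);r=np.linalg.norm(d)
        v=np.array([*(d/r*np.sin(r) if r>0 else d),np.cos(r)])
    else:
        T=np.array(m["world_from_camera"]);v=np.linalg.inv(K)@[px[0],px[1],1]
    return T[:3,3],T[:3,:3]@(v*[1,-1,-1])
def at(cam,px,z,st=None):
    o,d=ray(cam,px,st);return o+d*(z-o[2])/d[2]
def proj(cam,P,st=None):
    m=camera_model(cam);K=np.array(m["camera_matrix"])
    if cam=="wrist":
        st=st or robot.sense()
        T=np.eye(4);T[:3,:3]=np.array(st["ee_rot"]);T[:3,3]=st["eef_pos"];T=T@np.array(m["T_tool_cam"])
    else: T=np.array(m["world_from_camera"])
    p=T[:3,:3].T@(np.array(P)-T[:3,3]);p=p*[1,-1,-1]
    if cam=="wrist":
        r=np.hypot(p[0],p[1]);a=np.arctan2(r,p[2]);q=p[:2]/max(r,1e-9)*a
    else:q=p[:2]/p[2]
    return np.array([K[0,0]*q[0]+K[0,2],K[1,1]*q[1]+K[1,2]])
def save(cam,name):
    im=read_camera(cam);cv2.imwrite("pics/"+name,im[:,:,::-1]);return im
E
python3 - <<'E'
from h import *
for c in["scene","top","wrist"]:
    save(c,c+"0.png")
    m=camera_model(c);print(c,{k:np.round(v,3).tolist() if not isinstance(v,str) else v for k,v in m.items()})
for c in["top","scene"]:
    for t in["bin_low","bin_top","top_handle","low_ledges","top_toe","low_catch"]:
        print(c,t,[(np.round(d["centre"]).tolist(),round(d["p"],2)) for d in tip_of(c,t)[:4]])
E
```

```text
scene {'camera_matrix': [[419.602, 0.0, 280.295], [0.0, 419.602, 206.312], [0.0, 0.0, 1.0]], 'world_from_camera': [[-0.785, -0.362, 0.502, 1.155], [0.619, -0.449, 0.645, 0.824], [-0.008, 0.817, 0.576, 0.822], [0.0, 0.0, 0.0, 1.0]]}
top {'camera_matrix': [[423.336, 0.0, 281.249], [0.0, 423.336, 209.007], [0.0, 0.0, 1.0]], 'world_from_camera': [[-0.012, 0.996, -0.093, 0.404], [-1.0, -0.013, -0.004, -0.025], [-0.005, 0.093, 0.996, 1.209], [0.0, 0.0, 0.0, 1.0]]}
wrist {'camera_matrix': [[325.192, 0.0, 280.568], [0.0, 325.192, 203.786], [0.0, 0.0, 1.0]], 'T_tool_cam': [[0.0, 0.953, 0.303, 0.08], [1.0, 0.0, -0.001, 0.0], [-0.001, 0.303, -0.953, -0.145], [0.0, 0.0, 0.0, 1.0]]}
top bin_low []
top bin_top [([316.0, 177.0], 0.72), ([271.0, 256.0], 0.7), ([413.0, 142.0], 0.67), ([228.0, 146.0], 0.57)]
top top_handle [([276.0, 255.0], 0.91), ([225.0, 136.0], 0.82), ([422.0, 138.0], 0.8), ([312.0, 174.0], 0.68)]
top low_ledges []
top top_toe [([437.0, 139.0], 0.77), ([256.0, 239.0], 0.7), ([317.0, 202.0], 0.64), ([250.0, 143.0], 0.64)]
top low_catch []
scene bin_low [([236.0, 220.0], 0.87), ([212.0, 168.0], 0.45)]
scene bin_top [([310.0, 214.0], 0.78), ([170.0, 189.0], 0.63), ([254.0, 279.0], 0.62), ([241.0, 209.0], 0.55)]
scene top_handle [([237.0, 192.0], 0.94), ([164.0, 177.0], 0.72), ([252.0, 259.0], 0.59), ([238.0, 219.0], 0.53)]
scene low_ledges [([239.0, 206.0], 0.57)]
scene top_toe [([313.0, 229.0], 0.88), ([152.0, 193.0], 0.87), ([256.0, 205.0], 0.73), ([241.0, 268.0], 0.57)]
scene low_catch [([221.0, 218.0], 0.8)]
```

View pics/top0.png

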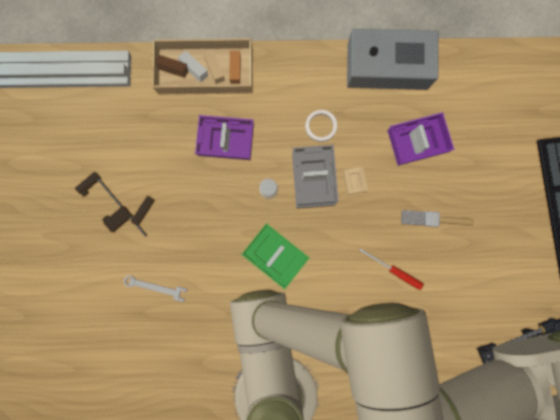

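View pics/scene0.png

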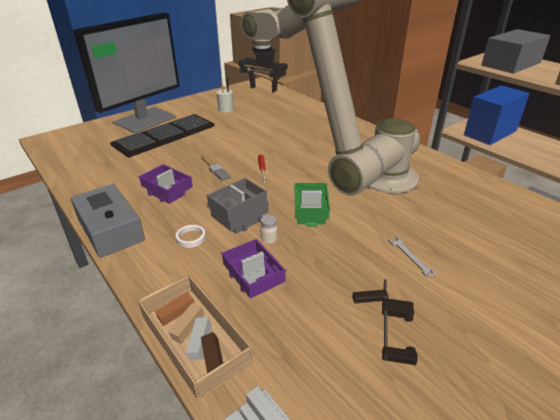

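View pics/wrist0.png

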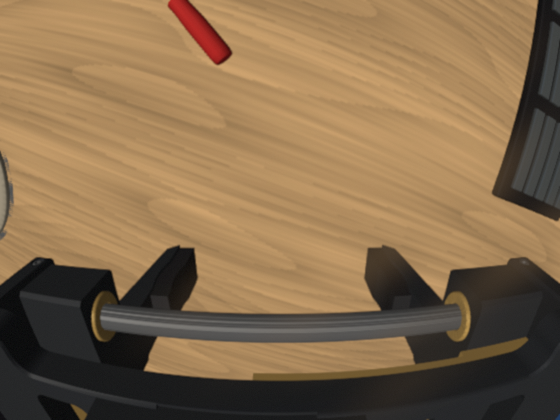

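Candidates for bin_top in the top view: grey (315,176), green (276,256), purple (225,138) and purple (421,139). The description asks for the grey nested pair, so I choose (315,176). I'll check it in a crop.

```bash
python3 - <<'E'
from h import *
a=cv2.imread("pics/top0.png")[130:225,270:380];b=cv2.imread("pics/scene0.png")[170:245,190:290]
a=cv2.resize(a,None,fx=5,fy=5,interpolation=2);b=cv2.resize(b,None,fx=4,fy=4,interpolation=2)
cv2.imwrite("pics/ca.png",a);cv2.imwrite("pics/cb.png",b)
h=at("top",(315.5,174),0.131);print(h)
E
```

```text
[ 0.59399997 -0.11007733  0.131     ]
```

View pics/ca.png

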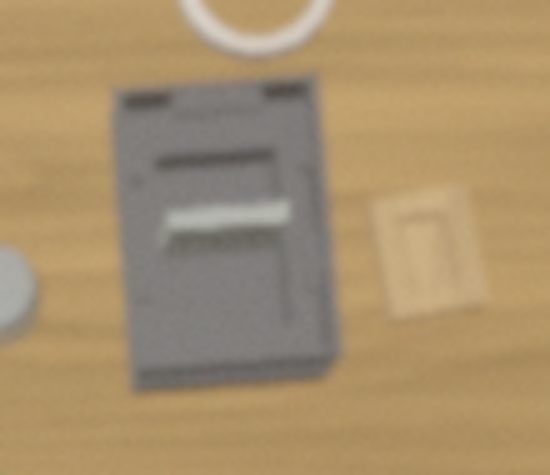

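View pics/cb.png

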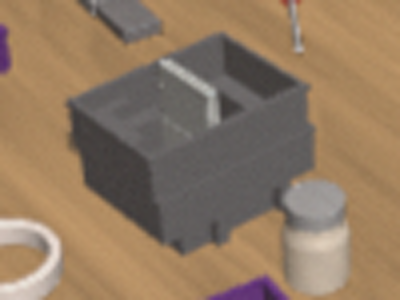

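```bash
python3 - <<'E'
from h import *
s=robot.sense();print(s["t"],np.round(s["ee_rot"],3).tolist(),np.round(s["q"],3),np.round(s["eef_pos"],4),s["ft_force"])
C=[(115,92),(315,78),(338,358),(133,372)]
P=[at("top",(270+(x+.5)/5-.5,130+(y+.5)/5-.5),0.116)[:2] for x,y in C];P=np.array(P);print(P, P.mean(0))
for a,b in((3,0),(2,1)):d=P[b]-P[a];print(np.degrees(np.arctan2(d[1],d[0])),np.linalg.norm(d))
H=[at("top",(270+x/5,130+y/5),0.131)[:2] for x,y in((163,217),(292,210))];print(H)
print([at("top",p,0)[:2] for p in ((268,188),(356,180),(321,125))])
E
```

```text
0.75 [[0.936, 0.353, -0.0], [0.353, -0.936, 0.0], [-0.0, -0.0, -1.0]] [-1.425  0.381  1.297 -0.     1.464 -0.215] [ 0.1941 -0.5146  0.2388] [ 0.57064539 -0.283452   -0.83008186]
[[ 0.66656059 -0.05247984]
 [ 0.67264296 -0.15766319]
 [ 0.52448942 -0.1661319 ]
 [ 0.51853058 -0.05966273]] [ 0.59555589 -0.10898442]
2.777994527041496 0.14820417192900906
3.2715653374775275 0.14839538797076385
[array([ 0.59599744, -0.0768933 ]), array([ 0.59878079, -0.14339345])]
[array([0.57809516, 0.01722085]), array([ 0.59810469, -0.23672713]), array([ 0.76172633, -0.13925848])]
```

```bash
python3 -m jog '[{"tx":45,"ty":42,"tz":10,"az":8},{"tx":90,"ty":84,"tz":20,"az":16},{"tx":135,"ty":126,"tz":30,"az":25},{"tx":180,"ty":170,"tz":40,"az":34},{"tx":220,"ty":212,"tz":50,"az":42}]'
python3 -m jog '[{"tx":45,"ty":45,"tz":0,"az":8},{"tx":90,"ty":90,"tz":0,"az":16},{"tx":135,"ty":135,"tz":0,"az":24},{"tx":180,"ty":192,"tz":0,"az":30},{"tx":180,"ty":192,"tz":0,"az":30}]'
```

```text
$[0]: bad value
$[0]: bad value
```

```bash
python3 - <<'E'
from h import *
s=robot.sense();print(s["t"],np.round(s["ee_rot"],3).tolist(),np.round(s["q"],3),np.round(s["eef_pos"],4),s["ft_force"])
save("wrist","w1.png");save("top","t1.png")
print([(np.round(d["centre"]),d["p"]) for d in tip_of("wrist","top_handle")])
E
```

```text
0.75 [[0.936, 0.353, -0.0], [0.353, -0.936, 0.0], [-0.0, -0.0, -1.0]] [-1.425  0.381  1.297 -0.     1.464 -0.215] [ 0.1941 -0.5146  0.2388] [ 0.57064539 -0.283452   -0.83008186]
[]
```

View pics/w1.png

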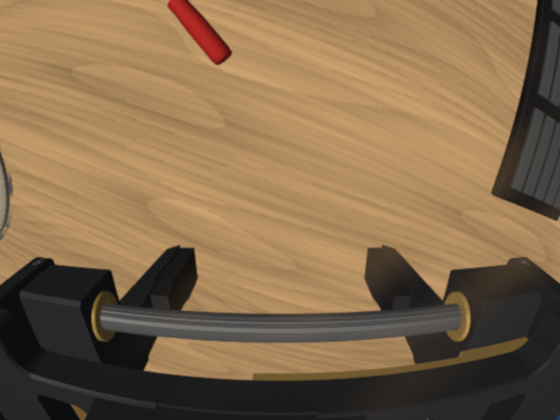

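The move was refused because every row needs all seven keys, so the arm hasn't moved. I'll send it again in full.

```bash
python3 -m jog '[{"tx":45,"ty":42,"tz":10,"ax":0,"ay":0,"az":8,"hand":1},{"tx":90,"ty":84,"tz":20,"ax":0,"ay":0,"az":16,"hand":1},{"tx":135,"ty":126,"tz":30,"ax":0,"ay":0,"az":25,"hand":1},{"tx":180,"ty":170,"tz":40,"ax":0,"ay":0,"az":34,"hand":1},{"tx":220,"ty":212,"tz":50,"ax":0,"ay":0,"az":42,"hand":1}]'
python3 -m jog '[{"tx":45,"ty":45,"tz":0,"ax":0,"ay":0,"az":8,"hand":1},{"tx":90,"ty":90,"tz":0,"ax":0,"ay":0,"az":16,"hand":1},{"tx":135,"ty":135,"tz":0,"ax":0,"ay":0,"az":24,"hand":1},{"tx":180,"ty":192,"tz":0,"ax":0,"ay":0,"az":30,"hand":1},{"tx":180,"ty":192,"tz":0,"ax":0,"ay":0,"az":30,"hand":1}]'
```

```text
t: 1.52
eef_pos: [0.4154, -0.3009, 0.2892]
ee_rot: [[0.455, 0.891, 0.0], [0.891, -0.455, -0.0], [-0.0, 0.0, -1.0]]
ft_force: [0.8, -1.3, 0.1]
grip_width: 1.002
t: 2.15
eef_pos: [0.5956, -0.1076, 0.2882]
ee_rot: [[-0.051, 0.999, -0.0], [0.999, 0.051, 0.0], [0.0, -0.0, -1.0]]
ft_force: [0.1, -0.5, 0.5]
grip_width: 1.004
```

```bash
python3 - <<'E'
from h import *
s=robot.sense();print(s["t"],np.round(s["ee_rot"],3).tolist(),np.round(s["q"],3),np.round(s["eef_pos"],4),s["ft_force"])
save("wrist","w1b.png")
print([(np.round(d["centre"]),d["p"]) for d in tip_of("wrist","top_handle")])
E
```

```text
2.15 [[-0.051, 0.999, -0.0], [0.999, 0.051, 0.0], [0.0, -0.0, -1.0]] [-0.374  0.455  1.035  0.     1.652 -0.426] [ 0.5956 -0.1076  0.2882] [ 0.13451045 -0.51527816  0.5129088 ]
[(array([281., 182.]), 0.83), (array([108.,  83.]), 0.79), (array([338., 368.]), 0.56)]
```

View pics/w1b.png

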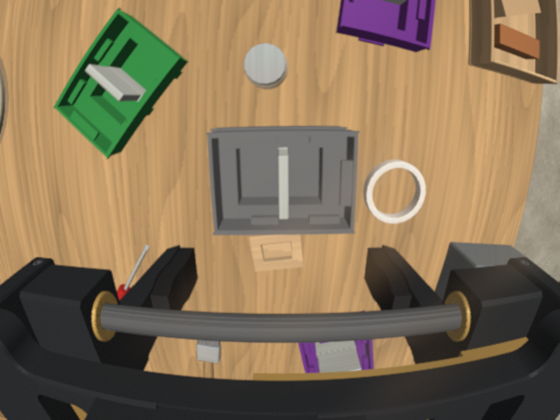

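```bash
python3 - <<'E'
from h import *
a=cv2.imread("pics/w1b.png")[115:245,200:370]
cv2.imwrite("pics/cw.png",cv2.resize(a,None,fx=4.5,fy=4.5,interpolation=2))
E
```

```text
(no output)
```

View pics/cw.png

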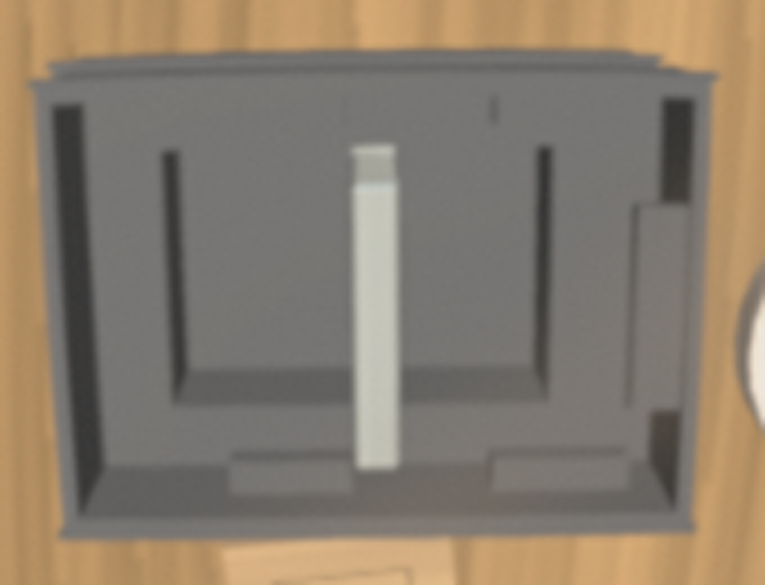

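```bash
cat > fit.py <<'E'
from h import *
from scipy.optimize import least_squares
def fit(px,loc,z,x0,st,cam="wrist",fz=False):
    px=np.array(px,float);loc=np.array(loc,float)
    def r(v):
        c,s=np.cos(v[2]),np.sin(v[2])
        P=[[v[0]+c*a-s*b,v[1]+s*a+c*b,(v[3] if fz else z)+h] for a,b,h in loc]
        return (np.array([proj(cam,p,st) for p in P])-px).ravel()
    o=least_squares(r,x0+([z] if fz else []));return o.x,r(o.x).reshape(-1,2)
E
python3 - <<'E'
from fit import *
f=lambda L:[(200+(x+.5)/4.5-.5,115+(y+.5)/4.5-.5) for x,y in L]
s=robot.sense()
R=f([(33,85),(714,76),(692,530),(62,537)]);RL=[(-.075,.053,.075),(.075,.053,.075),(.075,-.053,.075),(-.075,-.053,.075)]
D=f([(353,184),(397,184),(399,467),(357,468)]);DL=[(-.005,.032,.09),(.005,.032,.09),(.005,-.032,.09),(-.005,-.032,.09)]
for n,p,l in(("rim",R,RL),("div",D,DL),("all",R+D,RL+DL)):
    v,e=fit(p,l,.041,[.595,-.11,.05],s);print(n,np.round(v,4),np.degrees(v[2]),np.round(e,1).tolist())
    v,e=fit(p,l,.041,[.595,-.11,.05],s,fz=True);print(n,np.round(v,4),np.degrees(v[2]))
E
```

```text
rim [ 0.5989 -0.1114  0.0597] 3.420928961223704 [[-0.3, 0.3], [0.0, 0.7], [-0.1, -0.6], [0.3, -0.6]]
rim [ 0.5989 -0.1111  0.0597  0.0422] 3.4208776153948772
div [ 0.5989 -0.111   0.0605] 3.465639383304243 [[-0.4, -0.5], [0.4, -0.6], [0.4, 0.6], [-0.4, 0.5]]
div [ 0.599  -0.1125  0.0605  0.0351] 3.4642501616114476
all [ 0.5989 -0.1112  0.0598] 3.4264527474942135 [[-0.3, 0.1], [0.1, 0.5], [-0.0, -0.8], [0.3, -0.7], [-0.4, -0.3], [0.4, -0.4], [0.3, 0.8], [-0.4, 0.7]]
all [ 0.5989 -0.1112  0.0598  0.0411] 3.426452974189728
```

```bash
python3 -m jog '[{"tx":3,"ty":-3.5,"tz":-30,"ax":0,"ay":0,"az":0.5,"hand":1},{"tx":3,"ty":-3.5,"tz":-60,"ax":0,"ay":0,"az":0.5,"hand":1},{"tx":3,"ty":-3.5,"tz":-90,"ax":0,"ay":0,"az":0.5,"hand":1},{"tx":3,"ty":-3.5,"tz":-120,"ax":0,"ay":0,"az":0.5,"hand":1},{"tx":3,"ty":-3.5,"tz":-130,"ax":0,"ay":0,"az":0.5,"hand":1}]'
python3 - <<'E'
from h import *
s=robot.sense();save("wrist","w2.png");print(s["eef_pos"])
for p in((-.005,.032),(.005,-.032)):print(p)
E
```

```text
t: 2.88
eef_pos: [0.5959, -0.1154, 0.1575]
ee_rot: [[-0.053, 0.999, -0.003], [0.999, 0.053, 0.001], [0.001, -0.002, -1.0]]
ft_force: [0.5, 1.0, -0.5]
grip_width: 0.998
[ 0.59588975 -0.11542069  0.15751649]
(-0.005, 0.032)
(0.005, -0.032)
```

View pics/w2.png

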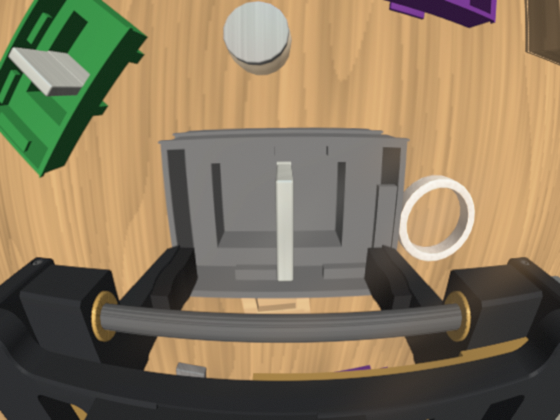

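```bash
python3 - <<'E'
from fit import *
s0=robot.sense();im=save("wrist","w3.png");s=robot.sense()
print(s["t"],np.round(s["eef_pos"],4),np.round(s["joint_vel"],3),np.degrees(np.arctan2(s["ee_rot"][1][0],s["ee_rot"][0][0])))
a=im[125:300,155:415,::-1];cv2.imwrite("pics/cw3.png",cv2.resize(a,None,fx=3,fy=3,interpolation=2))
E
```

```text
2.975 [ 0.5966 -0.1151  0.1585] [ 0.011 -0.022 -0.038  0.002  0.019 -0.002] 93.07295024873939
```

View pics/cw3.png

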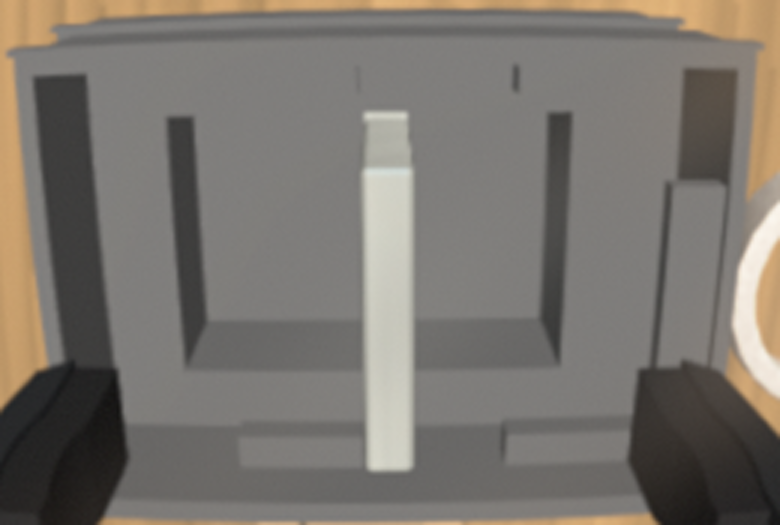

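```bash
python3 - <<'E'
from fit import *
s=robot.sense()
f=lambda L:[(155+(x+.5)/3-.5,125+(y+.5)/3-.5) for x,y in L]
D=f([(362,170),(413,168),(413,469),(368,470)]);DL=[(-.005,.032,.09),(.005,.032,.09),(.005,-.032,.09),(-.005,-.032,.09)]
v,e=fit(D,DL,.041,[.595,-.11,.05],s);print(np.round(v,4),np.degrees(v[2]),np.round(e,1).tolist())
print(s["t"],np.round(s["eef_pos"],4))
E
python3 -m jog '[{"tx":0,"ty":0,"tz":-5,"ax":0,"ay":0,"az":0,"hand":1},{"tx":0,"ty":0,"tz":-20,"ax":0,"ay":0,"az":0,"hand":1},{"tx":0,"ty":0,"tz":-20,"ax":0,"ay":0,"az":0,"hand":1},{"tx":0,"ty":0,"tz":-20,"ax":0,"ay":0,"az":0,"hand":1},{"tx":0,"ty":0,"tz":-20,"ax":0,"ay":0,"az":0,"hand":1}]'
```

```text
[ 0.6001 -0.1096  0.0676] 3.8735175240468 [[-0.7, -0.8], [0.6, -0.4], [0.6, 0.9], [-0.6, 0.8]]
2.975 [ 0.5966 -0.1151  0.1585]
t: 3.6
eef_pos: [0.5973, -0.1141, 0.1391]
ee_rot: [[-0.055, 0.998, 0.001], [0.998, 0.055, -0.0], [-0.0, 0.001, -1.0]]
ft_force: [-0.4, -0.2, -0.9]
grip_width: 1.0
```

```bash
python3 -m jog '[{"tx":2,"ty":3.5,"tz":-10,"ax":0,"ay":0,"az":0.4,"hand":1},{"tx":2,"ty":3.5,"tz":-20,"ax":0,"ay":0,"az":0.4,"hand":1},{"tx":2,"ty":3.5,"tz":-30,"ax":0,"ay":0,"az":0.4,"hand":1},{"tx":2,"ty":3.5,"tz":-38,"ax":0,"ay":0,"az":0.4,"hand":1},{"tx":2,"ty":3.5,"tz":-38,"ax":0,"ay":0,"az":0.4,"hand":1}]'
python3 -m jog '[{"tx":0,"ty":0,"tz":0,"ax":0,"ay":0,"az":0,"hand":0.4},{"tx":0,"ty":0,"tz":0,"ax":0,"ay":0,"az":0,"hand":0},{"tx":0,"ty":0,"tz":0,"ax":0,"ay":0,"az":0,"hand":0},{"tx":0,"ty":0,"tz":0,"ax":0,"ay":0,"az":0,"hand":0},{"tx":0,"ty":0,"tz":0,"ax":0,"ay":0,"az":0,"hand":0}]'
python3 - <<'E'
from h import *
s=robot.sense();save("scene","s4.png");save("wrist","w4.png");print(s["grip_width"],s["eef_pos"],s["ft_force"],s["ft_torque"])
E
```

```text
t: 4.22
eef_pos: [0.5987, -0.1105, 0.0998]
ee_rot: [[-0.062, 0.998, -0.002], [0.998, 0.062, 0.001], [0.001, -0.002, -1.0]]
ft_force: [-1.1, 1.8, -0.9]
grip_width: 0.996
t: 4.85
eef_pos: [0.5992, -0.1106, 0.1008]
ee_rot: [[-0.062, 0.998, 0.0], [0.998, 0.062, -0.0], [-0.0, 0.0, -1.0]]
ft_force: [-0.0, 0.4, -0.2]
grip_width: 0.455
0.45526342618843113 [ 0.59918844 -0.11057192  0.10082864] [-0.01504678  0.44617911 -0.20405968] [-0.05184679 -0.04096216 -0.04433453]
```

View pics/w4.png

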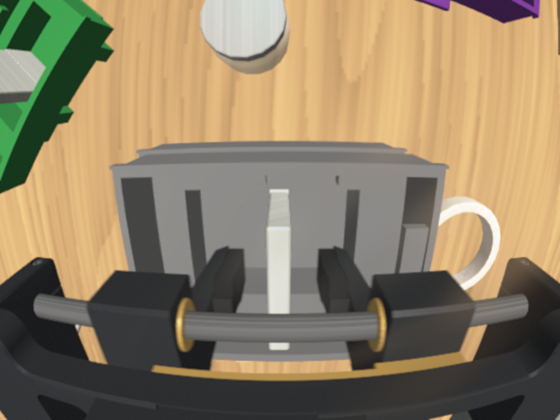

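The fingers sit centred around the white divider (280,280) and are still closing, so I'll keep closing.

```bash
python3 -m jog '[{"tx":0,"ty":0,"tz":0,"ax":0,"ay":0,"az":0,"hand":0},{"tx":0,"ty":0,"tz":0,"ax":0,"ay":0,"az":0,"hand":0},{"tx":0,"ty":0,"tz":0,"ax":0,"ay":0,"az":0,"hand":0},{"tx":0,"ty":0,"tz":0,"ax":0,"ay":0,"az":0,"hand":0},{"tx":0,"ty":0,"tz":0,"ax":0,"ay":0,"az":0,"hand":0}]'
python3 -m jog '[{"tx":0,"ty":0,"tz":0,"ax":0,"ay":0,"az":0,"hand":0},{"tx":0,"ty":0,"tz":0,"ax":0,"ay":0,"az":0,"hand":0},{"tx":0,"ty":0,"tz":0,"ax":0,"ay":0,"az":0,"hand":0},{"tx":0,"ty":0,"tz":3,"ax":0,"ay":0,"az":0,"hand":0},{"tx":0,"ty":0,"tz":6,"ax":0,"ay":0,"az":0,"hand":0}]'
```

```text
t: 5.58
eef_pos: [0.599, -0.1105, 0.1007]
ee_rot: [[-0.062, 0.998, -0.0], [0.998, 0.062, 0.0], [0.0, -0.0, -1.0]]
ft_force: [-0.7, -0.4, 0.4]
grip_width: 0.106
t: 6.2
eef_pos: [0.5991, -0.1105, 0.1065]
ee_rot: [[-0.062, 0.998, -0.001], [0.998, 0.062, 0.0], [0.0, -0.001, -1.0]]
ft_force: [0.2, -0.3, -4.9]
grip_width: 0.109
```

```bash
python3 -m jog '[{"tx":0,"ty":0,"tz":12,"ax":0,"ay":0,"az":0,"hand":0},{"tx":0,"ty":0,"tz":27,"ax":0,"ay":0,"az":0,"hand":0},{"tx":0,"ty":0,"tz":45,"ax":0,"ay":0,"az":0,"hand":0},{"tx":0,"ty":0,"tz":70,"ax":0,"ay":0,"az":0,"hand":0},{"tx":0,"ty":0,"tz":95,"ax":0,"ay":0,"az":0,"hand":0}]'
python3 - <<'E'
from h import *
s=robot.sense();save("scene","s5.png");save("top","t5.png");print(s["grip_width"],s["eef_pos"],s["ft_force"],s["q"])
E
```

```text
t: 6.82
eef_pos: [0.5991, -0.1106, 0.2036]
ee_rot: [[-0.062, 0.998, 0.001], [0.998, 0.062, -0.0], [-0.0, 0.001, -1.0]]
ft_force: [0.4, 0.5, -4.6]
grip_width: 0.107
0.10738739347666433 [ 0.59914196 -0.11055597  0.20364226] [ 0.36285041  0.50745494 -4.60404681] [-3.76553599e-01  5.09660138e-01  1.18402443e+00  2.00564736e-05
  1.44691480e+00 -4.38931285e-01]
```

View pics/s5.png

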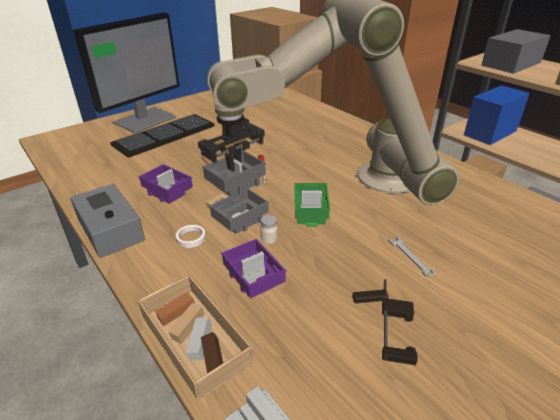

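```bash
python3 -m jog '[{"tx":-15,"ty":0,"tz":10,"ax":0,"ay":0,"az":-8,"hand":0},{"tx":-40,"ty":0,"tz":20,"ax":0,"ay":0,"az":-17,"hand":0},{"tx":-70,"ty":0,"tz":30,"ax":0,"ay":0,"az":-26,"hand":0},{"tx":-100,"ty":0,"tz":30,"ax":0,"ay":0,"az":-35,"hand":0},{"tx":-130,"ty":0,"tz":30,"ax":0,"ay":0,"az":-44,"hand":0}]'
python3 -m jog '[{"tx":-20,"ty":0,"tz":0,"ax":0,"ay":0,"az":-9,"hand":0},{"tx":-40,"ty":0,"tz":0,"ax":0,"ay":0,"az":-18,"hand":0},{"tx":-50,"ty":0,"tz":0,"ax":0,"ay":0,"az":-27,"hand":0},{"tx":-50,"ty":0,"tz":0,"ax":0,"ay":0,"az":-36,"hand":0},{"tx":-50,"ty":0,"tz":0,"ax":0,"ay":0,"az":-45,"hand":0}]'
python3 -m jog '[{"tx":0,"ty":0,"tz":0,"ax":0,"ay":0,"az":-9,"hand":0},{"tx":0,"ty":0,"tz":0,"ax":0,"ay":0,"az":-18,"hand":0},{"tx":0,"ty":0,"tz":0,"ax":0,"ay":0,"az":-27,"hand":0},{"tx":0,"ty":0,"tz":0,"ax":0,"ay":0,"az":-36,"hand":0},{"tx":0,"ty":0,"tz":0,"ax":0,"ay":0,"az":-45,"hand":0}]'
python3 -m jog '[{"tx":0,"ty":0,"tz":0,"ax":0,"ay":0,"az":-9,"hand":0},{"tx":0,"ty":0,"tz":0,"ax":0,"ay":0,"az":-18,"hand":0},{"tx":0,"ty":0,"tz":0,"ax":0,"ay":0,"az":-27,"hand":0},{"tx":0,"ty":0,"tz":0,"ax":0,"ay":0,"az":-36,"hand":0},{"tx":0,"ty":0,"tz":0,"ax":0,"ay":0,"az":-46,"hand":0}]'
python3 - <<'E'
from h import *
s=robot.sense();save("scene","s6.png");save("top","t6.png");print(s["grip_width"],s["eef_pos"],s["ft_force"],s["q"])
print(np.degrees(np.arctan2(s["ee_rot"][1][0],s["ee_rot"][0][0])))
save("wrist","w6.png")
E
```

```text
t: 7.55
eef_pos: [0.4679, -0.1104, 0.2314]
ee_rot: [[0.652, 0.758, -0.0], [0.758, -0.652, 0.0], [-0.0, -0.0, -1.0]]
ft_force: [1.3, -0.3, -4.9]
grip_width: 0.108
t: 8.18
eef_pos: [0.4187, -0.1104, 0.2315]
ee_rot: [[0.997, 0.074, -0.0], [0.074, -0.997, 0.0], [-0.0, -0.0, -1.0]]
ft_force: [-0.2, -0.3, -5.3]
grip_width: 0.11
t: 8.8
eef_pos: [0.4188, -0.1103, 0.2314]
ee_rot: [[0.758, -0.652, -0.0], [-0.652, -0.758, 0.0], [-0.001, 0.0, -1.0]]
ft_force: [-0.4, -1.1, -4.5]
grip_width: 0.112
t: 9.43
eef_pos: [0.4188, -0.1104, 0.2314]
ee_rot: [[0.057, -0.998, -0.0], [-0.998, -0.057, 0.0], [-0.0, 0.0, -1.0]]
ft_force: [-0.7, 0.1, -4.0]
grip_width: 0.111
0.11058127675098213 [ 0.41883846 -0.11035713  0.23137851] [-0.67395033  0.06858628 -4.00327345] [-5.32383134e-01  1.81708506e-01  1.60856432e+00  5.62404680e-05
  1.35184831e+00  2.55238369e+00]
-86.7448246399331
```

View pics/t6.png

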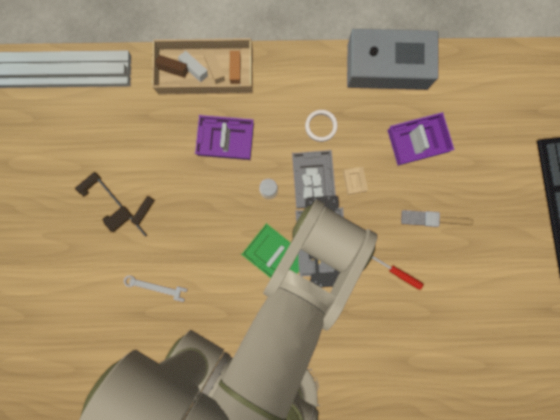

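View pics/s6.png

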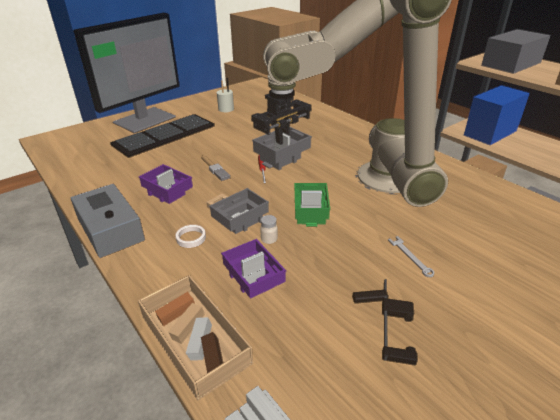

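View pics/w6.png

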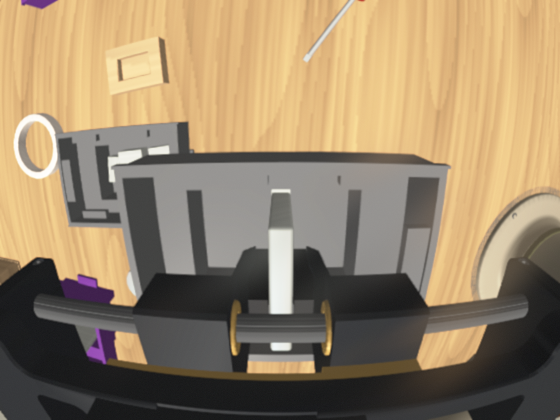

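```bash
python3 - <<'E'
from h import *
a=cv2.imread("pics/w6.png")
cv2.imwrite("pics/c6a.png",cv2.resize(a[110:240,30:200],None,fx=4.5,fy=4.5,interpolation=2))
cv2.imwrite("pics/c6b.png",cv2.resize(a[140:365,100:460],None,fx=2.2,fy=2.2,interpolation=2))
t=cv2.imread("pics/t6.png");cv2.imwrite("pics/c6t.png",cv2.resize(t[140:220,280:350],None,fx=7,fy=7,interpolation=2))
E
```

```text
(no output)
```

View pics/c6a.png

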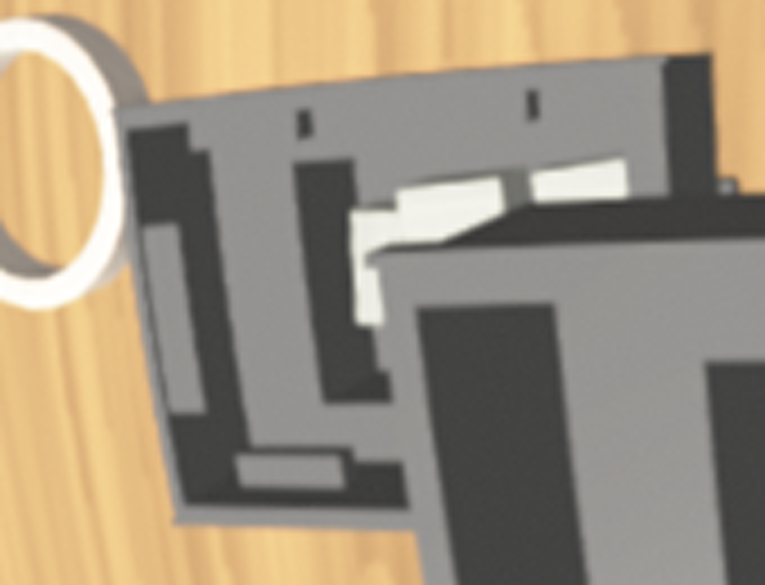

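View pics/c6b.png

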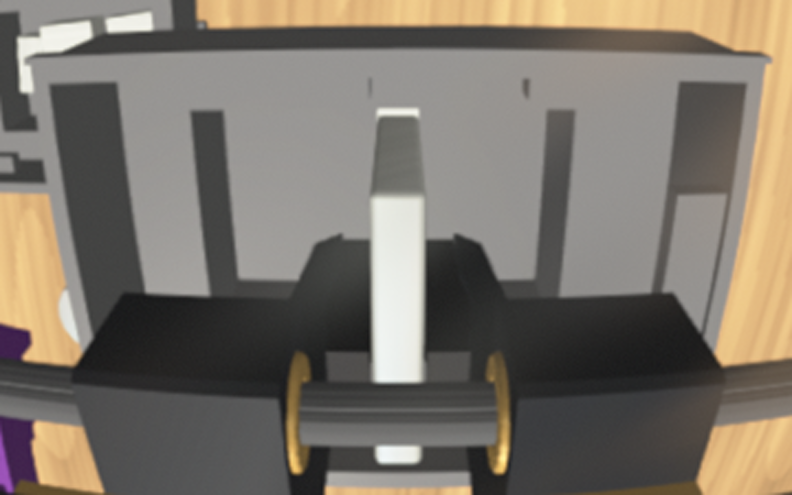

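View pics/c6t.png

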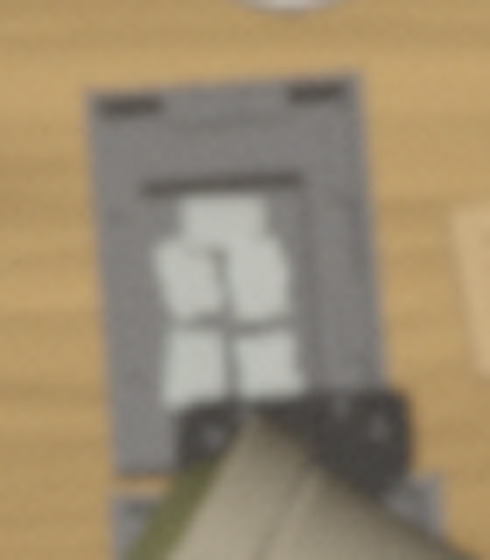

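```bash
python3 - <<'E'
from fit import *
s=robot.sense()
f=lambda L,k,ox,oy:[(ox+(x+.5)/k-.5,oy+(y+.5)/k-.5) for x,y in L]
L=f([(118,105),(664,58),(175,522)],4.5,30,110);LL=[(.075,-.053,.075),(-.075,-.053,.075),(.075,.053,.075)]
v,e=fit(L,LL,0,[.595,-.11,.05],s);print("low",np.round(v,4),np.degrees(v[2]),np.round(e,1).tolist())
H=f([(28,62),(770,60),(370,195),(425,195),(418,462),(377,462)],2.2,100,140)
HL=[(-.075,.053,.075),(.075,.053,.075),(-.005,.032,.09),(.005,.032,.09),(.005,-.032,.09),(-.005,-.032,.09)]
v,e=fit(H,HL,.1717,[.42,-.11,3.2],s);print("held",np.round(v,4),np.degrees(v[2]),np.round(e,1).tolist(),s["eef_pos"])
v,e=fit(H,HL,.1717,[.42,-.11,3.2],s,fz=True);print("held",np.round(v,4),np.degrees(v[2]))
T=f([(88,92),(358,70)],7,280,140)
P=np.array([at("top",p,.075)[:2] for p in T]);print("top",P,P.mean(0),np.linalg.norm(P[0]-P[1]))
d=P[0]-P[1];yaw=np.arctan2(d[1],d[0])-np.pi/2;print(np.degrees(yaw),P.mean(0)-.075*np.array([np.cos(yaw),np.sin(yaw)]))
E
```

```text
low [ 0.5935 -0.1096  0.0676] 3.874615472271578 [[-0.9, 0.9], [0.5, 0.1], [0.3, -1.1]]
held [ 0.4205 -0.1115  3.2082] 183.81421774076972 [[-0.4, 0.3], [-0.6, 0.9], [-0.6, -1.7], [0.8, -1.7], [1.6, 1.9], [-1.0, 1.9]] [ 0.41891734 -0.11044215  0.23147931]
held [ 0.4205 -0.1113  3.2082  0.1711] 183.81409164148388
top [[ 0.66337359 -0.05205979]
 [ 0.67067823 -0.15721005]] [ 0.66702591 -0.10463492] 0.10540368179176854
3.9738728202666804 [ 0.59220623 -0.10983254]
```

```bash
python3 - <<'E'
import cv2,numpy as np
a=cv2.imread("pics/scene0.png")[170:250,200:285];b=cv2.imread("pics/s6.png")[170:250,200:285]
c=np.hstack([a,b]);cv2.imwrite("pics/c7.png",cv2.resize(c,None,fx=4.6,fy=6,interpolation=2))
a=cv2.imread("pics/scene0.png");b=cv2.imread("pics/s6.png")
g=lambda i:cv2.cvtColor(i,6).astype(np.float32)
A,B=g(a)[205:240,205:268],g(b)[205:240,205:268]
for sl,n in (((slice(212,240),slice(205,235)),"leftlow"),((slice(215,242),slice(225,262)),"mid")):
    p,r=cv2.phaseCorrelate(g(a)[sl],g(b)[sl],cv2.createHanningWindow((sl[1].stop-sl[1].start,sl[0].stop-sl[0].start),5));print(n,p,r)
from h import proj
for P in((.674,-.06,.03),(.524,-.06,.03)):print(proj("scene",P),proj("scene",np.array(P)-[.005,0,0]))
E
```

```text
leftlow (-0.4066021429594251, 0.08045736684475635) 0.8599795749452379
mid (0.020852372238948647, 0.605316263788291) 0.9501654788299844
[226.28220892 231.67823461] [227.68646006 231.03047092]
[266.12459665 213.29943372] [267.37581202 212.72226354]
```

View pics/c7.png

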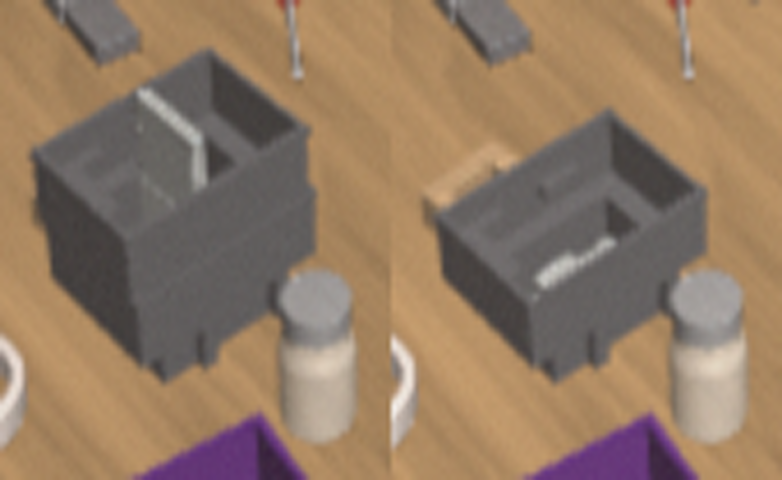

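```bash
python3 -m jog '[{"tx":40,"ty":35,"tz":0,"ax":0,"ay":0,"az":0.3,"hand":0},{"tx":85,"ty":72,"tz":0,"ax":0,"ay":0,"az":0.5,"hand":0},{"tx":130,"ty":110,"tz":0,"ax":0,"ay":0,"az":0.5,"hand":0},{"tx":176,"ty":145,"tz":0,"ax":0,"ay":0,"az":0.5,"hand":0},{"tx":176,"ty":145,"tz":0,"ax":0,"ay":0,"az":0.5,"hand":0}]'
python3 -m jog '[{"tx":0,"ty":0,"tz":0,"ax":0,"ay":0,"az":0,"hand":0},{"tx":0,"ty":0,"tz":0,"ax":0,"ay":0,"az":0,"hand":0},{"tx":0,"ty":0,"tz":0,"ax":0,"ay":0,"az":0,"hand":0},{"tx":0,"ty":0,"tz":0,"ax":0,"ay":0,"az":0,"hand":0},{"tx":0,"ty":0,"tz":0,"ax":0,"ay":0,"az":0,"hand":0}]'
python3 - <<'E'
from h import *
s=robot.sense();im=save("wrist","w8.png");print(np.round(s["eef_pos"],4),s["q"],np.degrees(np.arctan2(s["ee_rot"][1][0],s["ee_rot"][0][0])))
cv2.imwrite("pics/c8.png",cv2.resize(im[:250,170:400,::-1],None,fx=2.4,fy=2.4,interpolation=2))
E
```

```text
t: 10.2
eef_pos: [0.5947, 0.0238, 0.23]
ee_rot: [[0.098, -0.995, 0.001], [-0.995, -0.098, 0.01], [-0.01, -0.002, -1.0]]
ft_force: [-0.4, -0.2, -4.7]
grip_width: 0.107
t: 10.82
eef_pos: [0.5929, 0.022, 0.2317]
ee_rot: [[0.091, -0.996, 0.002], [-0.996, -0.091, 0.009], [-0.009, -0.003, -1.0]]
ft_force: [-0.4, -0.6, -4.9]
grip_width: 0.113
[0.5929 0.022  0.2317] [-0.16633989  0.46122223  1.18552271  0.00967154  1.49453812  2.8832368 ] -84.76927447117633
```

View pics/w8.png

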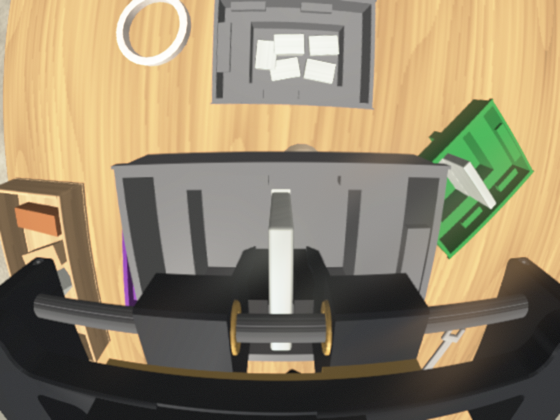

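View pics/c8.png

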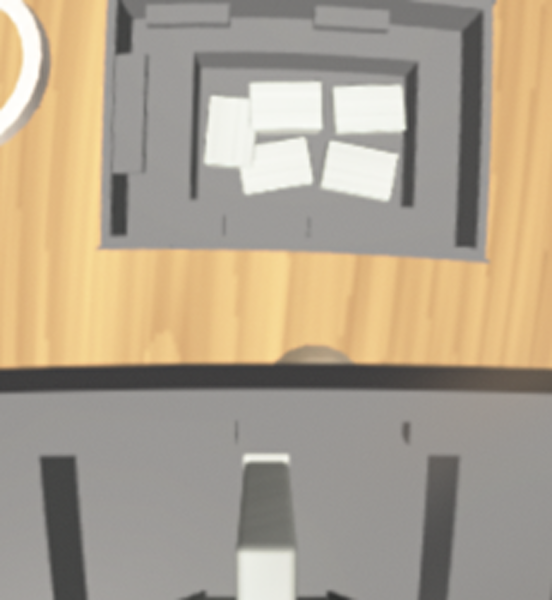

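```bash
python3 - <<'E'
from fit import *
s=robot.sense()
f=lambda L,k,ox,oy:[(ox+(x+.5)/k-.5,oy+(y+.5)/k-.5) for x,y in L]
# ledges: lower y side; right end dark wall top inner corners etc
L=f([(102,248),(488,262)],2.4,170,0);LL=[(.075,.053,.075),(-.075,.053,.075)]
v,e=fit(L,LL,0,[.595,-.11,.05],s);print("low",np.round(v,4),np.degrees(v[2]),np.round(e,1).tolist())
P=[at("wrist",p,.075,s) for p in L];print(P,np.linalg.norm(P[0]-P[1]))
E
python3 -m jog '[{"tx":-10,"ty":-60,"tz":0,"ax":0,"ay":0,"az":-0.5,"hand":0},{"tx":-15,"ty":-110,"tz":0,"ax":0,"ay":0,"az":-1,"hand":0},{"tx":-15,"ty":-145,"tz":0,"ax":0,"ay":0,"az":-1,"hand":0},{"tx":-15,"ty":-145,"tz":0,"ax":0,"ay":0,"az":0,"hand":0},{"tx":-15,"ty":-145,"tz":0,"ax":0,"ay":0,"az":0,"hand":0}]'
python3 - <<'E'
from h import *
s=robot.sense();print(np.round(s["eef_pos"],4),s["q"],np.degrees(np.arctan2(s["ee_rot"][1][0],s["ee_rot"][0][0])))
E
```

```text
low [ 0.5938 -0.1084  0.0624] 3.57475175312819 [[-0.2, -0.0], [0.2, 0.0]]
[array([ 0.66519644, -0.05085391,  0.075     ]), array([ 0.51580079, -0.06018606,  0.075     ])] 0.14968684404402266
t: 11.5
eef_pos: [0.578, -0.1223, 0.2315]
ee_rot: [[0.092, -0.996, 0.002], [-0.996, -0.092, 0.01], [-0.01, -0.002, -1.0]]
ft_force: [0.7, 1.0, -4.8]
grip_width: 0.109
[ 0.578  -0.1223  0.2315] [-0.41295299  0.4580019   1.19148755  0.00975536  1.49467241  2.63620793] -84.74658870794438
```

```bash
python3 -m jog '[{"tx":-2.5,"ty":12,"tz":-10,"ax":-0.55,"ay":0.1,"az":-1.6,"hand":0},{"tx":-2.5,"ty":12,"tz":-30,"ax":-0.55,"ay":0.1,"az":-1.6,"hand":0},{"tx":-2.5,"ty":12,"tz":-55,"ax":-0.55,"ay":0.1,"az":-1.6,"hand":0},{"tx":-2.5,"ty":12,"tz":-68,"ax":-0.55,"ay":0.1,"az":-1.6,"hand":0},{"tx":-2.5,"ty":12,"tz":-70,"ax":-0.55,"ay":0.1,"az":-1.6,"hand":0}]'
python3 -m jog '[{"tx":0,"ty":0,"tz":0,"ax":0,"ay":0,"az":0,"hand":0},{"tx":0,"ty":0,"tz":0,"ax":0,"ay":0,"az":0,"hand":0},{"tx":0,"ty":0,"tz":0,"ax":0,"ay":0,"az":0,"hand":0},{"tx":0,"ty":0,"tz":0,"ax":0,"ay":0,"az":0,"hand":0},{"tx":0,"ty":0,"tz":0,"ax":0,"ay":0,"az":0,"hand":0}]'
python3 - <<'E'
from h import *
s=robot.sense();print(np.round(s["eef_pos"],4),s["q"],np.degrees(np.arctan2(s["ee_rot"][1][0],s["ee_rot"][0][0])))
a=save("scene","s9.png");b=save("top","t9.png");im=save("wrist","w9.png")
cv2.imwrite("pics/c9s.png",cv2.resize(a[130:250,190:300,::-1],None,fx=5,fy=5,interpolation=2))
cv2.imwrite("pics/c9t.png",cv2.resize(b[130:230,260:380,::-1],None,fx=5,fy=5,interpolation=2))
E
```

```text
t: 12.12
eef_pos: [0.5755, -0.1101, 0.1612]
ee_rot: [[0.064, -0.998, -0.001], [-0.998, -0.064, 0.0], [-0.0, 0.001, -1.0]]
ft_force: [0.8, -0.0, -4.7]
grip_width: 0.109
t: 12.75
eef_pos: [0.5755, -0.1108, 0.1616]
ee_rot: [[0.063, -0.998, 0.0], [-0.998, -0.063, -0.0], [0.0, -0.0, -1.0]]
ft_force: [-0.6, 0.1, -3.9]
grip_width: 0.112
[ 0.5755 -0.1108  0.1616] [-3.92077959e-01  5.06549626e-01  1.31884601e+00 -6.25207588e-05
  1.31592103e+00  2.68612043e+00] -86.36687459095853
```

View pics/c9s.png

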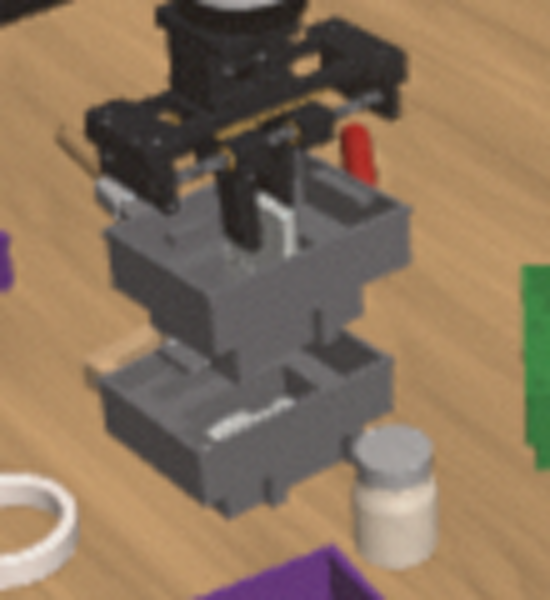

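View pics/c9t.png

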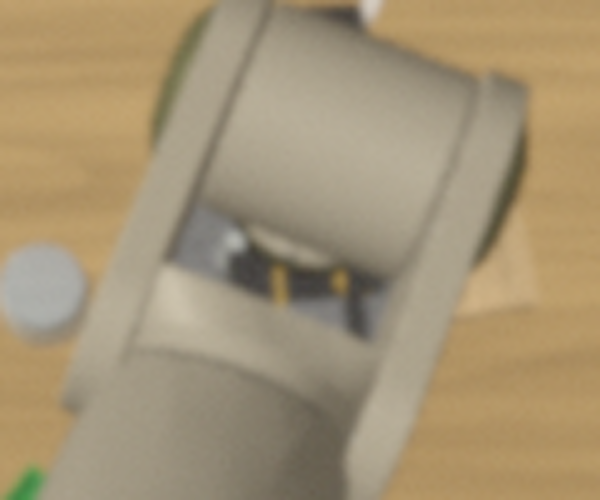

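View pics/w9.png

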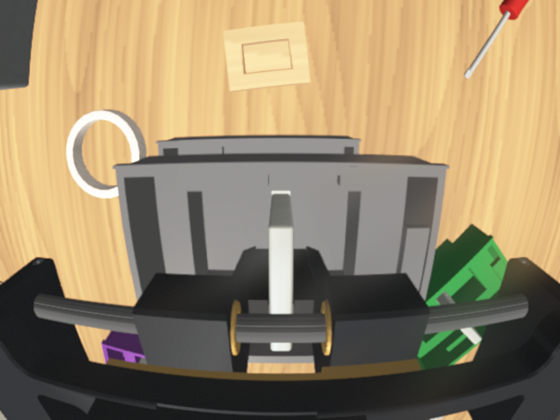

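```bash
python3 - <<'E'
from fit import *
s=robot.sense();im=cv2.imread("pics/w9.png")
cv2.imwrite("pics/c9w.png",cv2.resize(im[130:180,110:450],None,fx=2.35,fy=6,interpolation=2))
L=[(158,142),(360,139.5)];LL=[(.075,-.053,.075),(-.075,-.053,.075)]
v,e=fit(L,LL,0,[.595,-.11,.05],s);print("low",np.round(v,4),np.degrees(v[2]),np.round(e,1).tolist())
E
```

```text
low [ 0.594  -0.1105  0.0672] 3.8501873553439476 [[-0.6, 0.0], [0.5, 0.0]]
```

View pics/c9w.png

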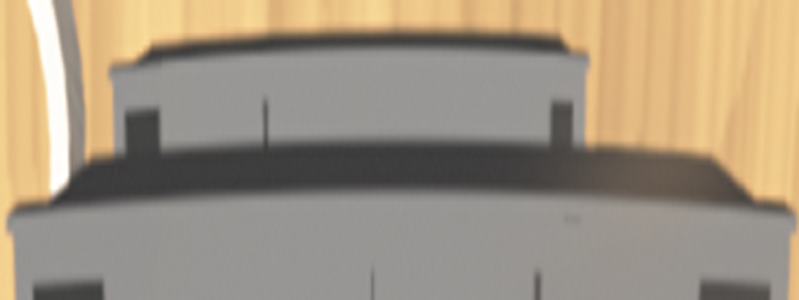

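```bash
python3 -m jog '[{"tx":-0.8,"ty":0,"tz":-10,"ax":0,"ay":0,"az":0,"hand":0},{"tx":-0.8,"ty":0,"tz":-20,"ax":0,"ay":0,"az":0,"hand":0},{"tx":-0.8,"ty":0,"tz":-30,"ax":0,"ay":0,"az":0,"hand":0},{"tx":-0.8,"ty":0,"tz":-36,"ax":0,"ay":0,"az":0,"hand":0},{"tx":-0.8,"ty":0,"tz":-39,"ax":0,"ay":0,"az":0,"hand":0}]'
```

```text
t: 13.52
eef_pos: [0.5747, -0.1108, 0.1221]
ee_rot: [[0.063, -0.998, -0.0], [-0.998, -0.063, 0.0], [-0.0, 0.0, -1.0]]
ft_force: [0.3, 0.1, -4.3]
grip_width: 0.109
```

```bash
python3 -m jog '[{"tx":0,"ty":0,"tz":-1,"ax":0,"ay":0,"az":0,"hand":0},{"tx":0,"ty":0,"tz":-2,"ax":0,"ay":0,"az":0,"hand":0},{"tx":0,"ty":0,"tz":-2.5,"ax":0,"ay":0,"az":0,"hand":0},{"tx":0,"ty":0,"tz":-3,"ax":0,"ay":0,"az":0,"hand":0},{"tx":0,"ty":0,"tz":-3,"ax":0,"ay":0,"az":0,"hand":0}]'
```

```text
t: 14.15
eef_pos: [0.5748, -0.1108, 0.1199]
ee_rot: [[0.064, -0.998, 0.001], [-0.998, -0.064, -0.0], [0.0, -0.001, -1.0]]
ft_force: [-1.0, 0.5, -1.7]
grip_width: 0.107
```

```bash
python3 -m jog '[{"tx":0,"ty":0,"tz":-0.5,"ax":0,"ay":0,"az":0,"hand":0},{"tx":0,"ty":0,"tz":-1,"ax":0,"ay":0,"az":0,"hand":0},{"tx":0,"ty":0,"tz":-1,"ax":0,"ay":0,"az":0,"hand":0},{"tx":0,"ty":0,"tz":-1,"ax":0,"ay":0,"az":0,"hand":0},{"tx":0,"ty":0,"tz":-1,"ax":0,"ay":0,"az":0,"hand":0}]'
python3 - <<'E'
from h import *
a=save("scene","s10.png");im=save("wrist","w10.png")
cv2.imwrite("pics/c10s.png",cv2.resize(a[130:250,190:300,::-1],None,fx=5,fy=5,interpolation=2))
E
```

```text
t: 14.78
eef_pos: [0.5748, -0.1105, 0.1196]
ee_rot: [[0.064, -0.998, 0.001], [-0.998, -0.064, -0.0], [0.0, -0.001, -1.0]]
ft_force: [-2.6, 3.6, 6.0]
grip_width: 0.116
```

View pics/c10s.png

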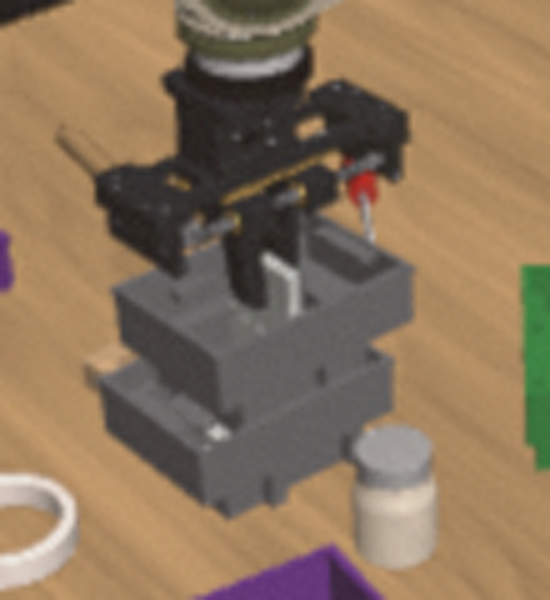

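View pics/w10.png

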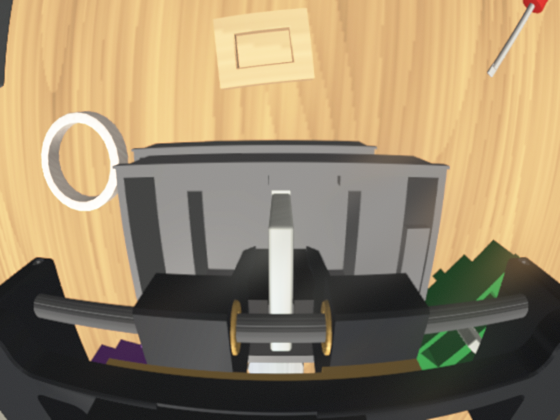

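```bash
python3 -m jog '[{"tx":0,"ty":0,"tz":0.4,"ax":0,"ay":0,"az":0,"hand":0},{"tx":0,"ty":0,"tz":0.4,"ax":0,"ay":0,"az":0,"hand":0.2},{"tx":0,"ty":0,"tz":0.4,"ax":0,"ay":0,"az":0,"hand":0.4},{"tx":0,"ty":0,"tz":0.4,"ax":0,"ay":0,"az":0,"hand":0.5},{"tx":0,"ty":0,"tz":0.4,"ax":0,"ay":0,"az":0,"hand":0.5}]'
python3 -m jog '[{"tx":0,"ty":0,"tz":0.4,"ax":0,"ay":0,"az":0,"hand":0.5},{"tx":0,"ty":0,"tz":5,"ax":0,"ay":0,"az":0,"hand":0.5},{"tx":0,"ty":0,"tz":25,"ax":0,"ay":0,"az":0,"hand":0.5},{"tx":0,"ty":0,"tz":60,"ax":0,"ay":0,"az":0,"hand":0.5},{"tx":0,"ty":0,"tz":100,"ax":0,"ay":0,"az":0,"hand":0.5}]'
python3 - <<'E'
from h import *
a=save("scene","s11.png");s=robot.sense();im=save("wrist","w11.png");print(s["eef_pos"],s["ft_force"],s["grip_width"],np.round(s["joint_vel"],2))
cv2.imwrite("pics/c11s.png",cv2.resize(a[130:250,190:300,::-1],None,fx=5,fy=5,interpolation=2))
E
```

```text
t: 15.5
eef_pos: [0.5748, -0.1109, 0.1189]
ee_rot: [[0.063, -0.998, 0.0], [-0.998, -0.063, -0.0], [0.0, -0.0, -1.0]]
ft_force: [-0.2, 0.7, -0.1]
grip_width: 0.492
t: 16.12
eef_pos: [0.5745, -0.1107, 0.2201]
ee_rot: [[0.063, -0.998, -0.001], [-0.998, -0.063, 0.0], [-0.0, 0.001, -1.0]]
ft_force: [-0.7, 0.1, 0.7]
grip_width: 0.493
[ 0.57615644 -0.11131652  0.22597973] [ 0.13163725 -0.38439861  3.24811016] 0.49984161787808856 [ 0.    0.    0.04  0.   -0.14 -0.  ]
```

View pics/c11s.png

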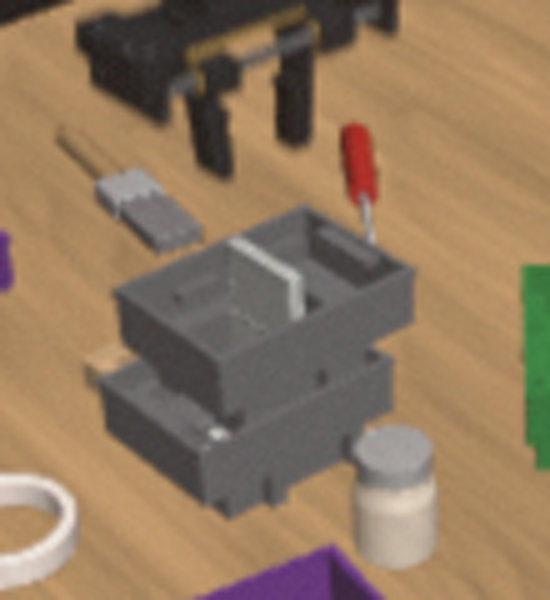

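View pics/w11.png

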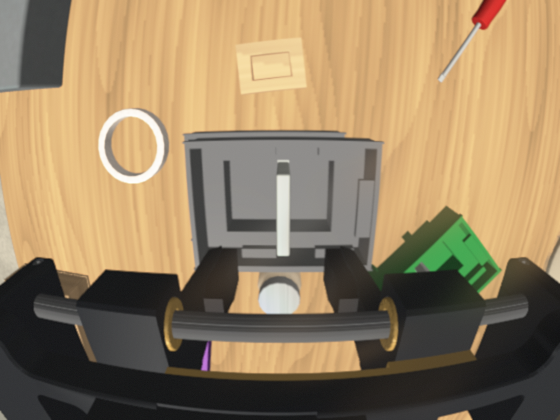

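```bash
python3 -m jog '[{"tx":-20,"ty":0,"tz":0,"ax":0,"ay":0,"az":9,"hand":0.3},{"tx":-45,"ty":-2,"tz":0,"ax":0,"ay":0,"az":18,"hand":0},{"tx":-75,"ty":-4,"tz":0,"ax":0,"ay":0,"az":27,"hand":0},{"tx":-100,"ty":-6,"tz":0,"ax":0,"ay":0,"az":36,"hand":0},{"tx":-120,"ty":-7,"tz":0,"ax":0,"ay":0,"az":45,"hand":0}]'
python3 -m jog '[{"tx":0,"ty":0,"tz":0,"ax":0,"ay":0,"az":9,"hand":0},{"tx":0,"ty":0,"tz":0,"ax":0,"ay":0,"az":18,"hand":0},{"tx":0,"ty":0,"tz":0,"ax":0,"ay":0,"az":27,"hand":0},{"tx":0,"ty":0,"tz":0,"ax":0,"ay":0,"az":36,"hand":0},{"tx":0,"ty":0,"tz":0,"ax":0,"ay":0,"az":45,"hand":0}]'
python3 - <<'E'
from h import *
b=save("top","t12.png");s=robot.sense();im=save("wrist","w12.png");print(s["eef_pos"],s["ft_force"],s["grip_width"],np.round(s["q"],2),np.degrees(np.arctan2(s["ee_rot"][1][0],s["ee_rot"][0][0])))
cv2.imwrite("pics/c12t.png",cv2.resize(b[130:230,270:380,::-1],None,fx=6,fy=6,interpolation=2))
E
```

```text
t: 16.85
eef_pos: [0.4536, -0.1177, 0.2186]
ee_rot: [[0.754, -0.657, -0.0], [-0.657, -0.754, 0.0], [-0.0, 0.0, -1.0]]
ft_force: [0.3, -0.3, 0.1]
grip_width: 0.006
t: 17.48
eef_pos: [0.4545, -0.1177, 0.2186]
ee_rot: [[0.998, 0.069, -0.0], [0.069, -0.998, 0.0], [-0.0, -0.0, -1.0]]
ft_force: [0.4, -0.4, 0.4]
grip_width: 0.005
[ 0.45449726 -0.11768872  0.218572  ] [-0.18083895 -0.35071066 -0.69969029] 0.0046153512029933775 [-0.51  0.26  1.54  0.    1.34  0.99] 4.281025267257684
```

View pics/c12t.png

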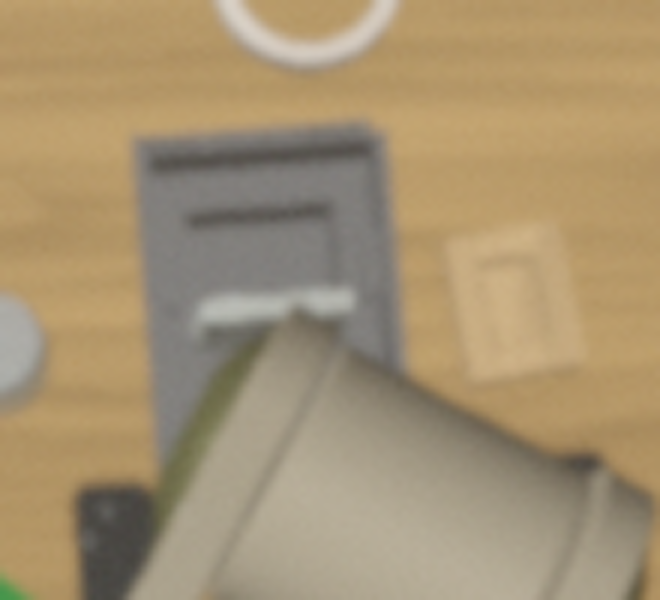

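View pics/w12.png

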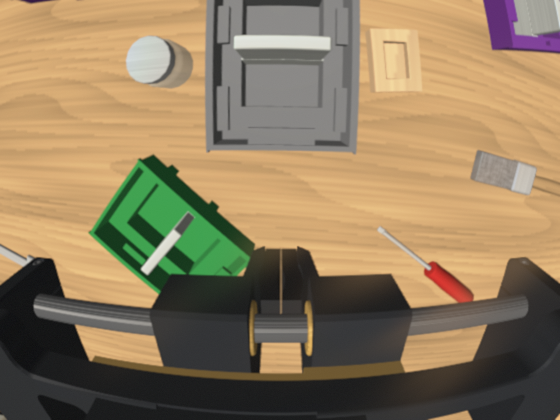

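```bash
python3 - <<'E'
from fit import *
s=robot.sense()
L=[(206.5,151),(357,152.5)]
P=np.array([at("wrist",p,.134,s)[:2] for p in L]);d=P[0]-P[1];print(P,np.linalg.norm(d),np.degrees(np.arctan2(d[1],d[0]))-90,P.mean(0))
D=[(235,48),(331,50)]
P=np.array([at("wrist",p,.149,s)[:2] for p in D]);print(P,P.mean(0))
E
```

```text
[[ 0.49830848 -0.0613141 ]
 [ 0.50427934 -0.16992669]] 0.10877659301806067 3.146604390832991 [ 0.50129391 -0.11562039]
[[ 0.57040305 -0.08063834]
 [ 0.5732178  -0.14282236]] [ 0.57181043 -0.11173035]
```

```bash
python3 -m jog '[{"tx":15,"ty":0.5,"tz":-25,"ax":0,"ay":0,"az":-0.5,"hand":0},{"tx":20,"ty":0.5,"tz":-55,"ax":0,"ay":0,"az":-0.5,"hand":0},{"tx":20,"ty":0.5,"tz":-85,"ax":0,"ay":0,"az":-0.5,"hand":0},{"tx":20,"ty":0.5,"tz":-112,"ax":0,"ay":0,"az":-0.5,"hand":0},{"tx":20,"ty":0.5,"tz":-121,"ax":0,"ay":0,"az":-0.5,"hand":0}]'
python3 -m jog '[{"tx":2,"ty":0.1,"tz":0,"ax":0,"ay":0,"az":0,"hand":0},{"tx":4,"ty":0.3,"tz":0,"ax":0,"ay":0,"az":0,"hand":0},{"tx":6,"ty":0.4,"tz":0,"ax":0,"ay":0,"az":0,"hand":0},{"tx":8,"ty":0.5,"tz":0,"ax":0,"ay":0,"az":0,"hand":0},{"tx":10,"ty":0.6,"tz":0,"ax":0,"ay":0,"az":0,"hand":0}]'
python3 - <<'E'
from h import *
s=robot.sense();a=save("scene","s13.png");im=save("wrist","w13.png");print(s["eef_pos"],s["ft_force"])
cv2.imwrite("pics/c13s.png",cv2.resize(a[130:250,190:300,::-1],None,fx=5,fy=5,interpolation=2))
E
```

```text
t: 18.2
eef_pos: [0.4741, -0.117, 0.0967]
ee_rot: [[0.999, 0.052, -0.002], [0.052, -0.999, 0.001], [-0.002, -0.001, -1.0]]
ft_force: [-0.2, 1.0, 0.1]
grip_width: 0.01
t: 18.82
eef_pos: [0.4849, -0.1167, 0.0982]
ee_rot: [[0.999, 0.055, 0.0], [0.055, -0.999, -0.0], [0.0, 0.0, -1.0]]
ft_force: [0.0, 0.2, -0.7]
grip_width: 0.006
[ 0.48491578 -0.11670903  0.09815006] [ 0.01916092  0.18250615 -0.73452436]
```

View pics/w13.png

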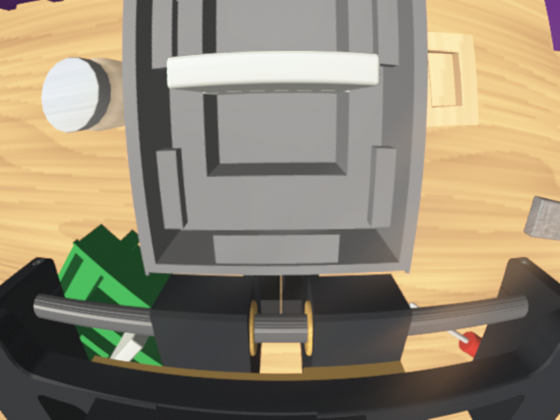

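View pics/c13s.png

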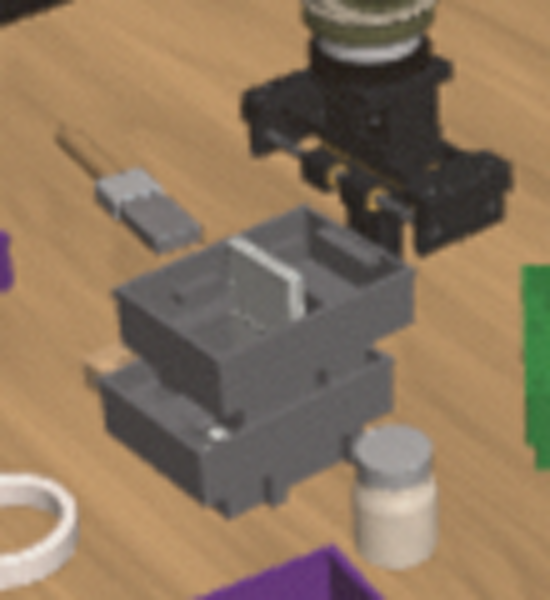

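```bash
python3 -m jog '[{"tx":2,"ty":0.1,"tz":0,"ax":0,"ay":0,"az":0,"hand":0},{"tx":4,"ty":0.3,"tz":0,"ax":0,"ay":0,"az":0,"hand":0},{"tx":6,"ty":0.4,"tz":0,"ax":0,"ay":0,"az":0,"hand":0},{"tx":8,"ty":0.5,"tz":0,"ax":0,"ay":0,"az":0,"hand":0},{"tx":10,"ty":0.6,"tz":0,"ax":0,"ay":0,"az":0,"hand":0}]'
python3 -m jog '[{"tx":1,"ty":0.1,"tz":0,"ax":0,"ay":0,"az":0,"hand":0},{"tx":2,"ty":0.1,"tz":0,"ax":0,"ay":0,"az":0,"hand":0},{"tx":3,"ty":0.2,"tz":0,"ax":0,"ay":0,"az":0,"hand":0},{"tx":4,"ty":0.3,"tz":0,"ax":0,"ay":0,"az":0,"hand":0},{"tx":5,"ty":0.3,"tz":0,"ax":0,"ay":0,"az":0,"hand":0}]'
python3 -c "
from h import *
print(robot.sense()['ft_force'])
im=save('wrist','w14.png')"
```

```text
t: 19.55
eef_pos: [0.4946, -0.116, 0.0979]
ee_rot: [[0.998, 0.055, -0.0], [0.055, -0.998, 0.0], [-0.0, -0.0, -1.0]]
ft_force: [-3.2, 0.0, 2.2]
grip_width: 0.007
t: 20.18
eef_pos: [0.4998, -0.1158, 0.098]
ee_rot: [[0.999, 0.055, 0.0], [0.055, -0.999, 0.0], [0.0, -0.0, -1.0]]
ft_force: [-2.5, 0.5, 0.7]
grip_width: 0.005
[-2.52359605  0.50653337  0.67529383]
```

View pics/w14.png

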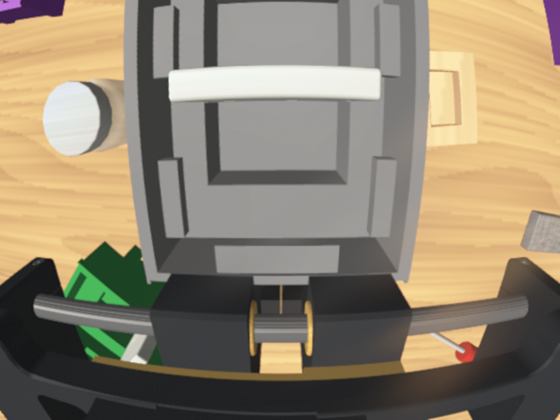

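```bash
python3 -m jog '[{"tx":1,"ty":0.1,"tz":0,"ax":0,"ay":0,"az":0,"hand":0},{"tx":2,"ty":0.1,"tz":0,"ax":0,"ay":0,"az":0,"hand":0},{"tx":3,"ty":0.2,"tz":0,"ax":0,"ay":0,"az":0,"hand":0},{"tx":4,"ty":0.3,"tz":0,"ax":0,"ay":0,"az":0,"hand":0},{"tx":5,"ty":0.3,"tz":0,"ax":0,"ay":0,"az":0,"hand":0}]'
python3 -m jog '[{"tx":0.5,"ty":0,"tz":0,"ax":0,"ay":0,"az":0,"hand":0},{"tx":1,"ty":0.1,"tz":0,"ax":0,"ay":0,"az":0,"hand":0},{"tx":1.5,"ty":0.1,"tz":0,"ax":0,"ay":0,"az":0,"hand":0},{"tx":2,"ty":0.1,"tz":0,"ax":0,"ay":0,"az":0,"hand":0},{"tx":2.5,"ty":0.2,"tz":0,"ax":0,"ay":0,"az":0,"hand":0}]'
```

```text
t: 20.85
eef_pos: [0.5048, -0.1155, 0.098]
ee_rot: [[0.999, 0.055, 0.0], [0.055, -0.999, 0.0], [0.0, -0.0, -1.0]]
ft_force: [-2.6, -0.4, 1.1]
grip_width: 0.005
t: 21.48
eef_pos: [0.5073, -0.1153, 0.098]
ee_rot: [[0.999, 0.055, 0.0], [0.055, -0.999, 0.0], [0.0, -0.0, -1.0]]
ft_force: [-2.8, 0.2, 0.9]
grip_width: 0.004
```

Still sliding at about 2.7 N. I'll go on in 1 mm calls, watching for a step up in force.

```bash
python3 -m jog '[{"tx":0.3,"ty":0,"tz":0,"ax":0,"ay":0,"az":0,"hand":0},{"tx":0.6,"ty":0,"tz":0,"ax":0,"ay":0,"az":0,"hand":0},{"tx":0.9,"ty":0,"tz":0,"ax":0,"ay":0,"az":0,"hand":0},{"tx":1.2,"ty":0.1,"tz":0,"ax":0,"ay":0,"az":0,"hand":0},{"tx":1.2,"ty":0.1,"tz":0,"ax":0,"ay":0,"az":0,"hand":0}]'
```

```text
t: 22.1
eef_pos: [0.5078, -0.1153, 0.098]
ee_rot: [[0.998, 0.055, -0.001], [0.055, -0.998, 0.0], [-0.001, -0.0, -1.0]]
ft_force: [-6.8, -1.0, 3.6]
grip_width: 0.007
```

```bash
python3 -c "
from h import *
s=robot.sense();a=save('scene','s15.png')
cv2.imwrite('pics/c15s.png',cv2.resize(a[130:250,190:300,::-1],None,fx=5,fy=5,interpolation=2))"
```

```text
(no output)
```

View pics/c15s.png

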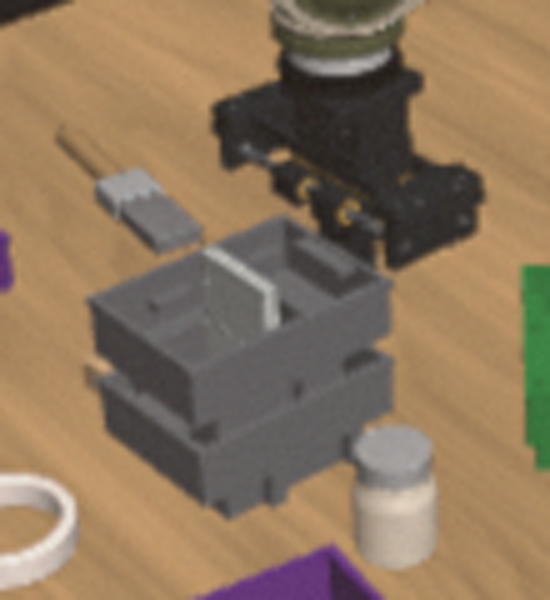

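```bash
python3 -m jog '[{"tx":-3,"ty":0,"tz":0,"ax":0,"ay":0,"az":0,"hand":0},{"tx":-10,"ty":-0.5,"tz":0,"ax":0,"ay":0,"az":0,"hand":0},{"tx":-30,"ty":-2,"tz":10,"ax":0,"ay":0,"az":0,"hand":0},{"tx":-45,"ty":-3,"tz":50,"ax":0,"ay":0,"az":0,"hand":0},{"tx":-55,"ty":-3,"tz":100,"ax":0,"ay":0,"az":0,"hand":0}]'
python3 - <<'E'
from h import *
a=save('scene','s16.png');b=save("top","t16.png");save("wrist","w16.png")
cv2.imwrite('pics/c16s.png',cv2.resize(a[155:240,195:280,::-1],None,fx=7,fy=7,interpolation=2))
cv2.imwrite('pics/c16t.png',cv2.resize(b[130:230,270:380,::-1],None,fx=6,fy=6,interpolation=2))
E
```

```text
t: 22.78
eef_pos: [0.4523, -0.118, 0.1986]
ee_rot: [[0.999, 0.054, -0.001], [0.054, -0.999, 0.001], [-0.001, -0.001, -1.0]]
ft_force: [-0.0, -0.4, 0.1]
grip_width: 0.003
```

View pics/c16s.png

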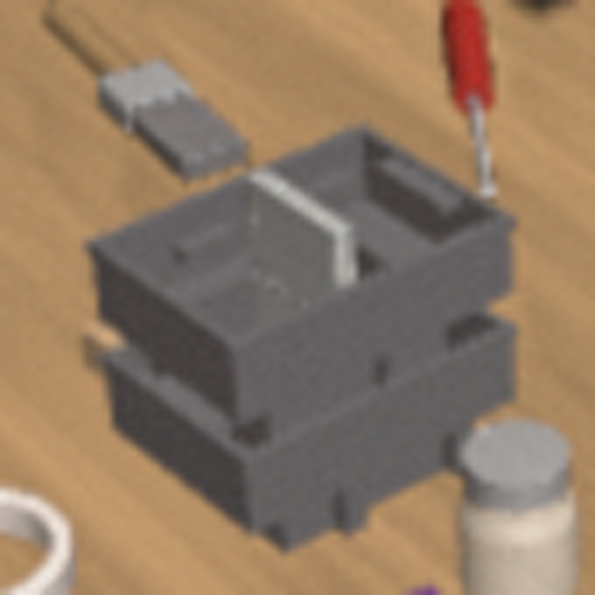

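View pics/c16t.png

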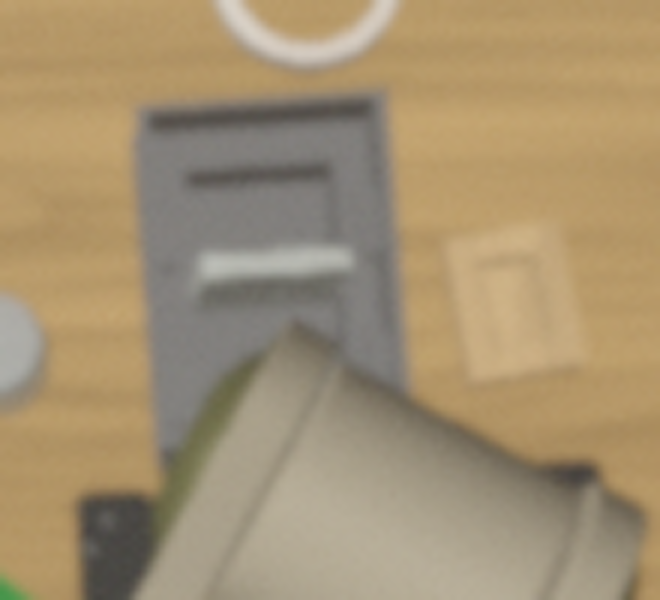

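```bash
python3 - <<'E'
from fit import *
f=lambda L,k,ox,oy:[(ox+(x+.5)/k-.5,oy+(y+.5)/k-.5) for x,y in L]
U=f([(92,245),(237,348),(513,220),(362,127)],7,195,155);UL=[(.075,-.053,.134),(.075,.053,.134),(-.075,.053,.134),(-.075,-.053,.134)]
W=f([(105,360),(248,457),(515,330)],7,195,155);WL=[(.075,-.053,.075),(.075,.053,.075),(-.075,.053,.075)]
v,e=fit(U,UL,0,[.59,-.11,.05],None,"scene");print("up",np.round(v,4),np.degrees(v[2]),np.round(e,1).tolist())
w,e=fit(W,WL,0,[.59,-.11,.05],None,"scene");print("low",np.round(w,4),np.degrees(w[2]),np.round(e,1).tolist())
d=v[:2]-w[:2];c,s=np.cos(w[2]),np.sin(w[2]);print("rel mm",1e3*np.array([c*d[0]+s*d[1],-s*d[0]+c*d[1]]))
T=f([(140,108),(382,92)],6,270,130);P=np.array([at("top",p,.134)[:2] for p in T]);print(P,P.mean(0)-.075*np.array([.998,.065]))
E
```

```text
up [ 0.5946 -0.1038  0.0653] 3.7386292191678 [[-0.3, 0.2], [-0.1, 0.3], [0.2, -0.5], [0.3, -0.2]]
low [ 0.5941 -0.1051  0.0672] 3.8509802881960344 [[-0.1, -0.5], [-0.1, 0.9], [0.2, -0.5]]
rel mm [0.64957809 1.18443458]
[[ 0.66331532 -0.0528684 ]
 [ 0.66893559 -0.15718072]] [ 0.59127546 -0.10989956]
```

View pics/w16.png

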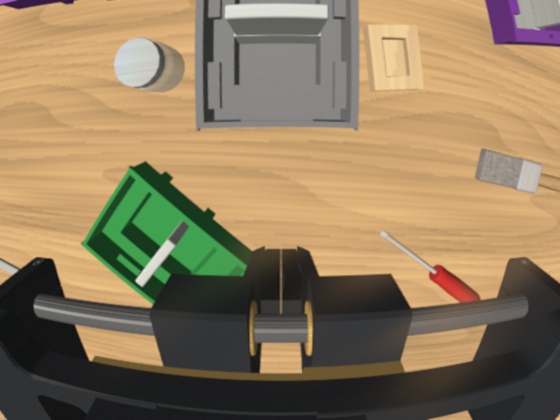

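```bash
python3 - <<'E'
from h import *
g=lambda n:cv2.cvtColor(cv2.imread("pics/"+n),6).astype(np.float32)
sl=(slice(222,238),slice(205,245))
for n in("scene0.png","s6.png","s11.png"):print(n,cv2.phaseCorrelate(g(n)[sl],g("s16.png")[sl],cv2.createHanningWindow((40,16),5)))
s=robot.sense();print(s["t"],s["ft_force"]);print(robot.finish_job())
E
```

```text
scene0.png ((-0.09745173554284747, -0.10347668743884064), 0.8901470765471459)
s6.png ((0.12844150179440206, 0.00829055854553662), 1.0043282963335514)
s11.png ((-0.020740550784704936, 0.07549582808501487), 0.9903459694236517)
22.925 [ 0.31264768  0.47824831 -0.8619359 ]
the job is handed in; nothing more can be done
None
```

I lifted the empty grey bin out by its divider, turned it half a turn, and set it on the loaded bin's ledges about 18 mm short. I then let go and pushed it home with the closed fingers. The job was handed in at about 23 s; no verdict was reported.

**Push:** the bin slid at about 2.7 N. The force then rose to 6.8 N and the bin stopped after about 16 mm of travel. That fits the toe meeting the end wall, and I backed the arm off clear.

**Last checks:**
- **Position:** the scene camera put the bins in line to +0.6 mm along x, +1.2 mm sideways and 0.1° in yaw. The top camera gave about -1 mm along x. Both are within the 2.5 mm limit, though they differ by more than 1 mm.
- **Loaded bin:** it moved about 0.1 pixel in the scene view, well under 1 mm.

**Not clean:**
- **First move refused:** my first move call left out some of the required values, so nothing moved.
- **Joint 6 limit:** during one look the last joint reached its end stop (read 2.883, stated limit 2.88), which tilted the held bin about 0.6°. I levelled it before setting it down.
- **Camera disagreement:** readings of where the bins stood along x differed by several millimetres between views. I placed the bin using values corrected between them.

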